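Set up the butter press with the tall spacer

TASK

Set up the wooden butter press for thick pats: put the tall orange spacer frame squarely into the pocket between the corner guides, flat on the metal die plate that already lies there, then set the pale wooden pressing disc with the red knob on top of it, knob up. Lower the parts gently into place and do not drop them; the thin blue spacer and the dark stamp are not needed.

Things in the scene. Friction and masses are not known exactly. Their poses are not given: they have to be found in the camera images.
- pocket (a point): Butter press, fixed to the table: pale wooden base 130 x 130 mm, 12 mm thick, with four L-shaped corner guides that form a square pocket 74 x 74 mm inside; the guides are 10 mm thick and stand 48 mm above the base's top (60 mm above the table). In the middle of each side there is a 46 mm wide gap between the guides for a finger. This point is the centre of the pocket's floor, 12 mm above the table; x and y run along the pocket's sides, z up.
- die_mid (a point): Aluminium die plate, loose, 60 x 60 x 14 mm, already lying flat in the pocket, about square to it; it stays there. The point is its centre; z up, x and y along its sides.
- spacer_mid (a point): Orange plastic spacer, a square frame 60 x 60 mm outside, 38 x 38 mm inside, 24 mm high, about 60 g, lying flat on the table; it can be grasped across two opposite outer faces, and goes into the pocket any quarter turn round. The point is its centre, 12 mm above its underside; x and y along its sides, z up. Seated on the die, its centre is 26 mm above the pocket's floor. A blue frame of the same plan but only 12 mm high lies about as well: not that one.
- disc_mid (a point): Pressing disc: pale wooden round disc, 60 mm diameter and 12 mm thick, with an upright round red knob on its centre, 24 mm diameter and 40 mm high (52 mm in all, about 90 g), standing knob up on the table. The point is on its axis half-way up, 26 mm above its underside (12 to 52 mm is knob); z up. Seated on the spacer, this point is 64 mm above the pocket's floor. A darker, wider stamp (74 mm) with a steel knob stands about as well: not that one.
There are look-alikes about, which are no part of the job. There is more than one size of the part that bears die_mid; the job needs the largest.

How it is judged (in metres and radians):
On the way:
1. the orange spacer lies flat and square in the pocket on the die plate, let go (z of spacer_mid in the frame of pocket between 0.022 and 0.03 m and horizontal distance between spacer_mid and pocket below 0.013 m and angle between spacer_mid's own z axis and vertical below 0.1 rad and (angle between the x axis of spacer_mid and the x axis of pocket, either way round below 0.2 rad or angle between the x axis of spacer_mid and the y axis of pocket, either way round below 0.2 rad) and contact force between the fingers and spacer below 0.2 N), for 0.2 s.
At the end, for the whole second after the job is handed in: Die plate on the pocket floor, orange spacer flat on it, disc flat on the spacer, knob up: each within 13 mm of the pocket's centre line, heights within 4 mm (disc 5), spacer and disc level within 0.1 rad, spacer square within 0.2 rad (any quarter turn), all let go and at rest (all of step 1 and z of die_mid in the frame of pocket between 0.003 and 0.011 m and horizontal distance between each of die_mid, disc_mid and pocket below 0.013 m and z of disc_mid in the frame of pocket between 0.059 and 0.069 m and angle between disc_mid's own z axis and vertical below 0.1 rad and contact force between the fingers and disc below 0.2 N and linear speed of each of spacer, disc below 0.02 m/s); the robot touches nothing.
It fails at once if the orange spacer is dropped or thrown (falls free at over 0.8 m/s) (linear speed of spacer above 0.8 m/s and contact force between anything else and spacer below 0.05 N).
It fails at once if the pressing disc is dropped or thrown (falls free at over 0.8 m/s) (linear speed of disc above 0.8 m/s and contact force between anything else and disc below 0.05 N).
It also fails if it takes over 61 s, if anything falls off the work surface, if the arm or the gripper's body presses on something with over 40 N, if the wrist force passes 120 N, or if a joint passes its speed limit or range.

ROBOT

A 7-joint arm with a two-finger parallel gripper is mounted at the origin on the work surface. World frame = base frame: x ahead of the robot, y to its left, z up, the work surface at z = 0. Lengths are in mm, angles in rad, forces in N, time in s.
With the tool pointing down it reaches from about 425 to 875 mm from the base axis. Payload 8.4 kg.
Tool frame: the origin (TCP) lies where the fingers leave the gripper's body, on its centre line; the fingertips stand 70 mm ahead of it and the grasp point (between the pads) lies manip.grip_depth ahead of it (manip.grip_depth is the distance from the TCP to the grasp point, in mm); z points along the fingers, y is the line along which they close (so a half turn about z gives the same grasp; the last joint's range is limited). The gripper opens to 87 mm and grips with 3 to 60 N. Pads are 19 mm wide; open, the fingers measure 117 mm over their backs; the gripper's body (75 mm by 190 mm) begins 51 mm behind the grasp point.
Start: joints at [-1.212, 0.333, 0.04, 1.465, -0.013, 1.343, -0.059], TCP at [287.282, 583.04, 292.246] pointing down, gripper open.
Joint ranges: [-2.58, 2.58], [-0.38, 2.09], [-1.3, 1.39], [0.25, 2.4], [-1.5, 4.64], [0.08, 2.09], [-2.65, 2.65]. Speed limits (rad/s): [2.22, 2.22, 2.79, 2.79, 3.14, 3.14, 3.14].

INTERFACE

Orientations are given as a unit quaternion [x, y, z, w].
In Python, from workcell import manip gives the robot as it stands.
- The arm moves only by the tool step_arm, never from a script. Its argument "motion" is a list of rows, each a list of 3 entries, a list of its own where there are three numbers: the shift along the tool's x, y, z normalised to -1 to 1, where 1 is 0.03 m, then the turn, a rotation vector about the tool's x, y, z normalised to -1 to 1, where 1 is 0.15 rad, then the finger opening in mm, from 0 to 87. A call has 1 to 12 rows; each row shifts and turns the commanded pose from where the row before left it, along the tool's axes as they then stand; what a row does not reach is not made up. A row lasts 1/10 s, in which the tool goes at most 50 mm and 8.59 degrees, less where a joint would pass 70% of its speed; a pose out of reach is approached as far as the arm can. A call with a number of a shift or a turn outside -1 to 1 is refused whole. A call with a gripper value outside its range is refused whole. The fingers move at their own pace and stop on an object; the grip force is fixed at half the most. Time passes only in rows, so rows that do not move let the fingers close. It gives the time, the measured TCP pose, the force, the opening and the grip force at its end, in the units of the state.
- manip.sense(): the state, without advancing time (a new reading comes with each control period).
- manip.capture(name): name is "scene" or "side" or "wrist"; returns the picture (400x640x3 uint8, red, green, blue); there is no depth.
- manip.camera_info(name): a dict with "fov_y" (degrees; the focal length in pixels is half the picture's height over the tangent of half this angle, whatever the lens; pixels are square), "cx", "cy" (the principal point, pixels), "world_to_cam" (4x4, takes a point from world to camera coordinates); the wrist camera has in their place "tool_from_camera" (4x4, takes a point from camera to tool coordinates, whose origin is the TCP and whose axes are the flange's). Camera axes: x right, y down, z forward; pixel columns grow to the right and rows downward; lengths in mm; the calibration is good to about 2 mm. A picture is of the moment at which its call begins: read the wrist's pose just before it. camera_info takes no time and is no camera call.
- manip.hand_in(): hands the job in; it is judged then, once.
The state is a dict: "time_s": time; "joints": joint angles; "joint_velocities": joint speeds; "joint_efforts": joint torques, N m; "eef_pos": TCP position; "tcp_rot": TCP orientation; "wrist_force": force on the tool from outside, world axes, zero at the start; "ft_torque": the same for the moment, N m; "finger_gap": opening from 0.0 (shut) to 1.0 (fully open); "grip_force": force on a finger pad.
Only numpy, scipy, OpenCV 4.12 (cv2) and the standard library are available. Lean on these libraries where they do the work, as an engineer would, in place of code of your own. Each camera call takes 0.05 s, during which the arm holds its last target. There are 200 camera calls.

## Working session

There is one attempt and no reset: what is moved stays moved. The work goes in short steps, Python scripts to look and compute and a tool call to move; the robot and the scene stay as the last step left them, time stands still between calls to the robot, and variables do not carry over. Pictures are saved under pics/ and viewed, at most 10 in all, crops included, and the job is handed in when it is done.

Besides the shell and the picture viewer there is one more tool, called after ">>>" as name(argument=value, ...) on one line, values as JSON. step_arm: Moves the arm, as the interface text tells. Scaled input: -1 to 1 covers 0.03 m each way for a shift and 0.15 rad each way for a turn. Its arguments: {"type":"object","properties":{"motion":{"type":"array"}},"required":["motion"]}

```bash
mkdir -p pics; cat > h.py <<'E'
import numpy as np, cv2
from workcell import manip
from scipy.spatial.transform import Rotation as R
def save(n,f):
    im=manip.capture(n); cv2.imwrite(f,im[:,:,::-1]); return im
def w2c(n,s=None):
    i=manip.camera_info(n)
    f=200/np.tan(np.radians(i["fov_y"])/2)
    if n=="wrist":
        s=s or manip.sense(); T=np.eye(4); T[:3,:3]=R.from_quat(s["tcp_rot"]).as_matrix(); T[:3,3]=s["eef_pos"]
        M=np.linalg.inv(T@np.array(i["tool_from_camera"]))
    else: M=np.array(i["world_to_cam"])
    return M,f,i["cx"],i["cy"]
def ray(n,u,v,z,s=None):
    M,f,cx,cy=w2c(n,s); C=np.linalg.inv(M)
    d=C[:3,:3]@np.array([(u-cx)/f,(v-cy)/f,1]); o=C[:3,3]
    return o+d*(z-o[2])/d[2]
def proj(n,p,s=None):
    M,f,cx,cy=w2c(n,s); q=M[:3,:3]@np.array(p)+M[:3,3]
    return np.array([cx+f*q[0]/q[2],cy+f*q[1]/q[2]])
E
python3 - <<'E'
from h import *
s=manip.sense();print(s,manip.grip_depth)
for n in ["scene","side","wrist"]:
    i=manip.camera_info(n);print(n,i)
a=save("scene","pics/scene.png");b=save("side","pics/side.png");c=save("wrist","pics/wrist.png")
E
```

```text
{'time_s': 0.0, 'joints': array([-1.21219357,  0.33391576,  0.03986108,  1.46624967, -0.01341149,
        1.34332254, -0.05849042]), 'joint_velocities': array([-0.00047179,  0.00045311, -0.00053523, -0.00014687, -0.00062444,
        0.00012635,  0.00017628]), 'joint_efforts': array([-2.45259916e-04, -6.56360865e+01,  1.33474622e+00, -4.03809607e+01,
       -5.98667725e-02,  4.45736619e-02,  1.63481627e-04]), 'eef_pos': array([287.13819138, 582.74283147, 291.36644812]), 'tcp_rot': array([ 2.26906618e-01,  9.73916179e-01, -8.02932254e-04, -1.38091262e-04]), 'wrist_force': array([-0.48507618,  0.00388661,  0.7364784 ]), 'ft_torque': array([ 0.00285631, -0.00439099, -0.02227052]), 'grip_force': 0.0, 'finger_gap': 1.0002760698570528} 51.0
scene {'fov_y': 49.43429283873641, 'cx': 324.1788137070523, 'cy': 195.2111989168436, 'world_to_cam': array([[-5.94242488e-01,  8.03995040e-01,  2.16296237e-02,
         3.11668765e+02],
       [ 5.38730440e-01,  4.17862766e-01, -7.31546459e-01,
        -2.35469674e+02],
       [-5.97197939e-01, -4.23063451e-01, -6.81448412e-01,
         1.38110747e+03],

[... 276 characters left out ...]
     [-2.56191439e-01,  6.22244224e-01, -7.39714859e-01,
         1.80260568e+02],
       [ 2.62175038e-01, -6.91839079e-01, -6.72772575e-01,
         6.58597578e+02],
       [ 0.00000000e+00,  0.00000000e+00,  0.00000000e+00,
         1.00000000e+00]])}
wrist {'fov_y': 66.49168883538013, 'cx': 319.3901462142278, 'cy': 198.927934005756, 'tool_from_camera': array([[-5.80593636e-04, -9.53018877e-01, -3.02910355e-01,
         8.46082447e+01],
       [ 9.99999830e-01, -5.39812202e-04, -2.18356085e-04,
         6.64861963e-01],
       [ 4.45827650e-05, -3.02910431e-01,  9.53019029e-01,
        -9.32734320e+01],
       [ 0.00000000e+00,  0.00000000e+00,  0.00000000e+00,
         1.00000000e+00]])}
```

View pics/scene.png

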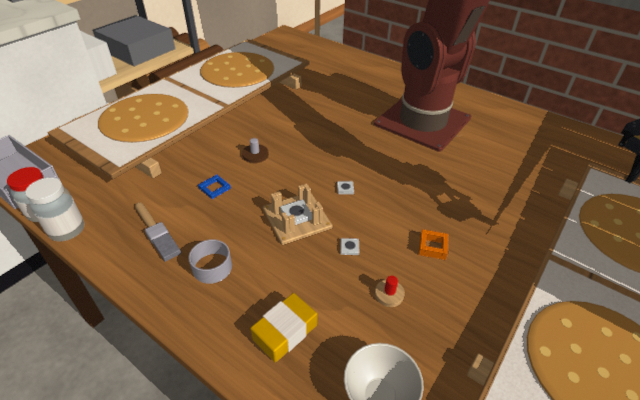

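View pics/side.png

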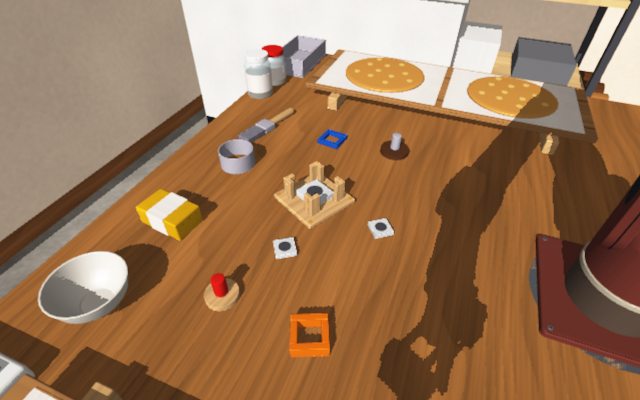

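Scene view: orange frame (434,244), with the blue one at (214,187). The red-knob disc is at (390,290) and the dark stamp with steel knob at (255,150). The press with the large die is at (297,212), and two smaller loose dies are at (345,187) and (349,246). In the side view the orange frame is at (310,335), the disc at (221,290) and the press at (314,192). I choose the orange frame and the red-knob disc; the die stays in the press.

```bash
python3 - <<'E'
from h import *
a=cv2.imread("pics/scene.png");b=cv2.imread("pics/side.png")
print("tcp proj",proj("scene",manip.sense()["eef_pos"]),proj("side",manip.sense()["eef_pos"]))
for n,im in(("scene",a),("side",b)):
    h=cv2.cvtColor(im,cv2.COLOR_BGR2HSV)
    for name,m in (("orange",cv2.inRange(h,(7,225,130),(16,255,255))),("red",cv2.inRange(h,(0,200,90),(3,255,255)))):
        k,l,st,c=cv2.connectedComponentsWithStats(m)
        for j in range(1,k):
            if st[j,4]>60: 
                x,y,w,hh,A=st[j]
                print(n,name,st[j],c[j].round(1),ray(n,*c[j],14 if name=="orange" else 32).round(0))
print("disc base",ray("scene",390,296,10),ray("side",221,294,10))
# press base corners (top z=12)
for n,P in(("scene",[(297,212)]),("side",[(314,196)])):
    for p in P: print(n,"press",ray(n,*p,26).round(0))
crop=np.hstack([cv2.resize(a[165:315,250:450],(400,300)),cv2.resize(b[150:375,190:490],(400,300))]);cv2.imwrite("pics/crop.png",crop)
E
```

```text
tcp proj [674.28389362 166.48919997] [388.4037662 907.1868162]
scene orange [419 230  29  30 552] [433.3 244.4] [461. 261.  14.]
scene red [  7 168  35  23 532] [ 23.1 178. ] [ 911. -658.   32.]
scene red [385 276  12  19 183] [390.7 285. ] [629. 244.  32.]
side orange [ 290  313   40   44 1200] [309.5 335.1] [457. 260.  14.]
side red [262  46  20  11 156] [273.3  50.4] [1015. -716.   32.]
side red [211 274  17  23 291] [218.9 284.6] [630. 243.  32.]
disc base [638.07674788 250.84346437  10.        ] [627.90152111 245.80630941  10.        ]
scene press [579. -41.  26.]
side press [569. -31.  26.]
```

View pics/crop.png

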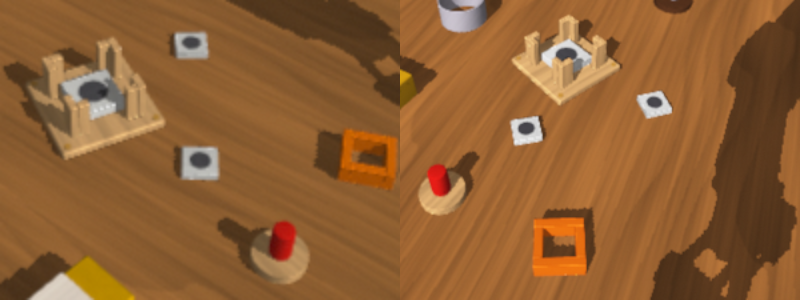

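The crop confirms the tall orange frame and the red-knob disc. The large die lies in the press, and the two loose dies are smaller. Estimates: spacer (460,261), disc (630,244), pocket about (574,-36), all within reach. Next I move above the spacer.

>>> step_arm(motion=[[[-0.82,-0.59,0.15],[0,0,0],87],[[-0.82,-0.59,0.15],[0,0,0],87],[[-0.82,-0.59,0.15],[0,0,0],87],[[-0.82,-0.59,0.15],[0,0,0],87],[[-0.82,-0.59,0.15],[0,0,0],87],[[-0.82,-0.59,0.15],[0,0,0],87],[[-0.82,-0.59,0.15],[0,0,0],87],[[-0.82,-0.59,0.15],[0,0,0],87],[[-0.82,-0.59,0.15],[0,0,0],87],[[-0.82,-0.59,0.15],[0,0,0],87],[[-0.82,-0.59,0.15],[0,0,0],87],[[-0.82,-0.59,0.15],[0,0,0],87]])

```text
time_s: 1.35
eef_pos: [458.5, 260.8, 238.0]
tcp_rot: [0.227, 0.974, -0.0, -0.0]
wrist_force: [1.1, -0.2, 0.4]
finger_gap: 1.001
grip_force: 0.0
```

>>> step_arm(motion=[[[0,0,0],[0,0,0],87],[[0,0,0],[0,0,0],87]])

```text
time_s: 1.55
eef_pos: [458.2, 261.6, 238.1]
tcp_rot: [0.228, 0.974, -0.0, -0.0]
wrist_force: [-0.2, 1.1, -0.3]
finger_gap: 0.998
grip_force: 0.0
```

```bash
cat > sp.py <<'E'
from h import *
import sys
s=manip.sense(); im=save("wrist",sys.argv[1])
print(s["eef_pos"].round(1),s["tcp_rot"].round(3),s["time_s"])
m=cv2.inRange(cv2.cvtColor(im,cv2.COLOR_RGB2HSV),(6,200,110),(18,255,255))
c=max(cv2.findContours(m,0,2)[0],key=cv2.contourArea)
# brightest part = top face; back-project silhouette to z=24 
Rm=R.from_quat(s["tcp_rot"]).as_matrix()
P=np.array([ray("wrist",*p[0],24,s)[:2] for p in c],np.float32)
r=cv2.minAreaRect(P);print("outline@24",r)
h=cv2.cvtColor(im,cv2.COLOR_RGB2HSV);print(np.percentile(h[...,2][m>0],[5,25,50,75,95]))
c=np.array(r[0]);d=np.r_[c-s["eef_pos"][:2],0]
print("tool-frame offset",(Rm.T@d).round(1),"tool y angle",np.degrees(np.arctan2(Rm[1,1],Rm[0,1])))
E
python3 sp.py pics/w1.png
```

```text
[458.2 261.6 238.1] [ 0.228  0.974 -0.    -0.   ] 1.55
outline@24 ((456.65496826171875, 260.45166015625), (61.41246795654297, 62.43769454956055), 23.493484497070312)
[129. 215. 222. 223. 233.]
tool-frame offset [ 0.9 -1.8  0. ] tool y angle 63.683424013550194
```

View pics/w1.png

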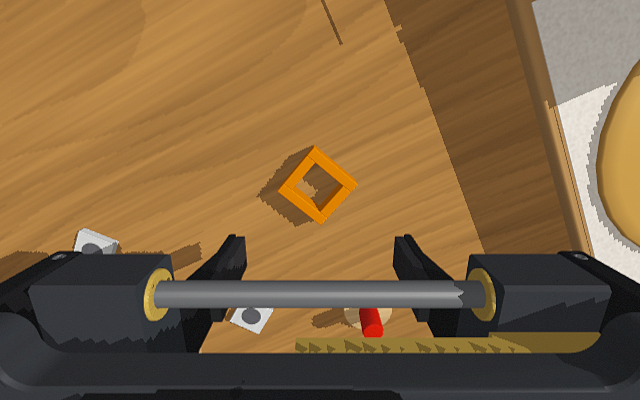

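The wrist view shows the orange frame at (317,185). Its outline back-projects to 61×62 mm at z=24, which fits, with faces at 23.5°. I turn 0.70 rad and descend.

>>> step_arm(motion=[[[0.03,-0.06,0],[0,0,0],87],[[0,0,0.8],[0,0,0.94],87],[[0,0,0.9],[0,0,0.94],87],[[0,0,0.9],[0,0,0.94],87],[[0,0,0.9],[0,0,0.94],87],[[0,0,0.9],[0,0,0.92],87],[[0,0,0.6],[0,0,0],87],[[0,0,0.5],[0,0,0],87],[[0,0,0],[0,0,0],87],[[0,0,0],[0,0,0],87]])

```text
time_s: 2.6
eef_pos: [456.3, 261.5, 73.5]
tcp_rot: [0.547, 0.837, -0.0, -0.0]
wrist_force: [0.3, -1.1, -0.3]
finger_gap: 0.997
grip_force: 0.0
```

>>> step_arm(motion=[[[0,0,0],[0,0,0],55],[[0,0,0],[0,0,0],55],[[0,0,0],[0,0,0],55],[[0,0,0],[0,0,0],55],[[0,0,0],[0,0,0],55]])

```text
time_s: 3.1
eef_pos: [456.7, 260.9, 73.5]
tcp_rot: [0.548, 0.837, 0.0, 0.0]
wrist_force: [0.0, -0.6, 1.8]
finger_gap: 0.685
grip_force: 30.0
```

Gripped at 59.6 mm. I lift and move to a view beside the pocket.

>>> step_arm(motion=[[[0,0,-0.5],[0,0,0],55],[[0,0,-1],[0,0,0],55],[[0,0,-1],[0,0,0],55],[[-0.6,0,-1],[0,0,0],55],[[-1,-0.03,-0.4],[0,0,0],55],[[-1,-0.03,-0.4],[0,0,0],55],[[-1,-0.03,-0.4],[0,0,0],55],[[-1,-0.03,-0.4],[0,0,0],55],[[-1,-0.03,-0.4],[0,0,0],55],[[-1,-0.03,-0.4],[0,0,0],55],[[-1,-0.03,-0.4],[0,0,0],55],[[-1,-0.03,-0.4],[0,0,0],55]])

```text
time_s: 4.3
eef_pos: [553.2, 20.2, 274.8]
tcp_rot: [0.548, 0.836, 0.0, -0.0]
wrist_force: [-0.9, 0.1, -0.3]
finger_gap: 0.687
grip_force: 30.0
```

>>> step_arm(motion=[[[-1,-0.03,0],[0,0,0],55],[[-1,-0.03,0],[0,0,0],55],[[-1,-0.03,0],[0,0,0],55],[[-0.8,-0.03,0],[0,0,0],55],[[-0.3,-0.03,0],[0,0,0],55],[[0,0,0],[0,0,0],55],[[0,0,0],[0,0,0],55]])

```text
time_s: 5.0
eef_pos: [597.9, -91.9, 274.0]
tcp_rot: [0.548, 0.837, 0.0, -0.0]
wrist_force: [-0.5, 0.6, -1.2]
finger_gap: 0.689
grip_force: 30.0
```

```bash
python3 - <<'E'
from h import *
import json
s=manip.sense();im=save("wrist","pics/w2.png")
json.dump({k:list(map(float,s[k])) for k in("eef_pos","tcp_rot")},open("s2.json","w"));print(s["eef_pos"],s["tcp_rot"],s["finger_gap"],s["time_s"])
print("pocket guess px",proj("wrist",[574,-36,12],s))
E
```

```text
[597.87768154 -91.86762669 274.00513595] [ 5.47582221e-01  8.36751755e-01  9.66687929e-05 -4.49365018e-04] 0.6886105583141698 5.0
pocket guess px [319.94423652 124.43820462]
```

View pics/w2.png

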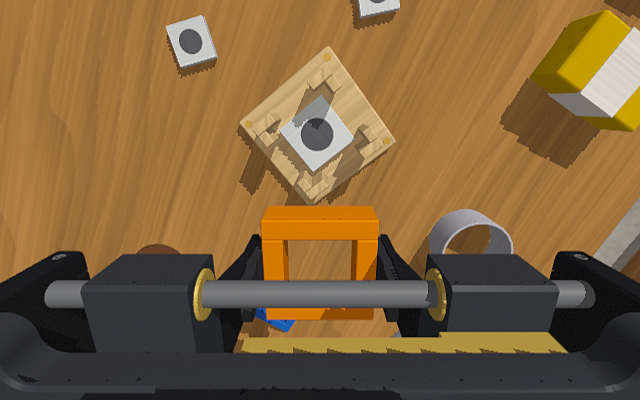

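The wrist view shows the press base corners near (329,46), (396,143), (313,203), (238,125). The die's dark mark is at (317,134), and the orange spacer is square in the fingers, with its top edge at row 207.

```bash
python3 - <<'E'
from h import *
import json
s=json.load(open("s2.json"))
P=np.array([ray("wrist",u,v,12,s)[:2] for u,v in [(329,46),(396,142),(313,203),(238,125)]])
print(P.round(1)); E=np.roll(P,-1,0)-P
print("sides",np.linalg.norm(E,axis=1).round(1),"ang",(np.degrees(np.arctan2(E[:,1],E[:,0]))%90).round(1)); print("centre",P.mean(0))
im=cv2.imread("pics/w2.png");h=cv2.cvtColor(im,cv2.COLOR_BGR2HSV)
m=cv2.inRange(h,(0,0,40),(179,60,110));m[:100]=0;m[165:]=0;m[:,:290]=0;m[:,345:]=0
c=max(cv2.findContours(m,0,2)[0],key=cv2.contourArea);e=cv2.minEnclosingCircle(c);print(e,"die mark",ray("wrist",*e[0],26,s))
d=cv2.inRange(h,(0,0,150),(179,45,255));d[:90]=0;d[180:]=0;d[:,:270]=0;d[:,365:]=0
c=np.vstack(cv2.findContours(d,0,2)[0]);Q=np.array([ray("wrist",*p[0],26,s)[:2] for p in c],np.float32);print("die",cv2.minAreaRect(Q))
o=cv2.inRange(h,(6,200,110),(18,255,255));ys,xs=np.nonzero(o);print("spacer cols by row",[(r,xs[ys==r].min(),xs[ys==r].max()) for r in(210,220,232)],ys.min())
Rm=R.from_quat(s["tcp_rot"]).as_matrix();d=np.r_[P.mean(0)-s["eef_pos"][:2],0];print("tool d",(Rm.T@d).round(1),"ytool ang",np.degrees(np.arctan2(Rm[1,1],Rm[0,1])))
t=np.array(s["eef_pos"]);print("expected spacer top edge px",[proj("wrist",t+Rm@np.array([30,y,49.5]),s).round(0) for y in(-30,30)])
E
```

```text
[[ 550.5   41.6]
 [ 662.3  -19. ]
 [ 603.8 -125.4]
 [ 489.   -73.7]]
sides [127.2 121.5 125.8 130.7] ang [61.5 61.2 65.8 61.9]
centre [576.40309021 -44.13710357]
((316.4838562011719, 133.90322875976562), 16.28739356994629) die mark [574.16943069 -45.94936179  26.        ]
die ((574.58056640625, -46.18964385986328), (59.759857177734375, 60.164695739746094), 62.03901672363281)
spacer cols by row [(210, np.int64(266), np.int64(373)), (220, np.int64(261), np.int64(378)), (232, np.int64(261), np.int64(378))] 4
tool d [52.3 -0.6  0. ] ytool ang 23.597398549467016
expected spacer top edge px [array([260., 217.]), array([380., 217.])]
```

The die measures 60×60 mm, at (574.6,-46.2) and 62°, and the base centre agrees at (576,-44). I use (575.5,-45), turn -0.67 rad and descend.

>>> step_arm(motion=[[[0.6,-0.02,0],[0,0,0],55],[[0.9,-0.04,0.2],[0,0,0],55],[[0.23,0,0.6],[0,0,0],55],[[0,0,0.8],[0,0,-0.89],55],[[0,0,0.8],[0,0,-0.89],55],[[0,0,0.8],[0,0,-0.89],55],[[0,0,0.6],[0,0,-0.89],55],[[0,0,0.3],[0,0,-0.9],55],[[0,0,0],[0,0,0],55],[[0,0,0],[0,0,0],55]])

```text
time_s: 6.05
eef_pos: [575.7, -45.3, 151.7]
tcp_rot: [0.244, 0.97, 0.0, 0.0]
wrist_force: [0.1, 0.7, 0.5]
finger_gap: 0.684
grip_force: 30.0
```

```bash
python3 - <<'E'
from h import *
s=manip.sense();print(s["eef_pos"],s["tcp_rot"],s["time_s"])
a=save("scene","pics/sc3.png")
b=save("side","pics/sd3.png")
w=save("wrist","pics/w3.png")
cv2.imwrite("pics/c3.png",np.hstack([cv2.resize(a[150:270,210:370,::-1],(400,300)),cv2.resize(b[120:240,230:390,::-1],(400,300))]))
E
```

```text
[575.73218427 -45.32672916 151.7231847 ] [2.44324272e-01 9.69693550e-01 2.52830161e-04 6.96662525e-05] 6.05
```

View pics/c3.png

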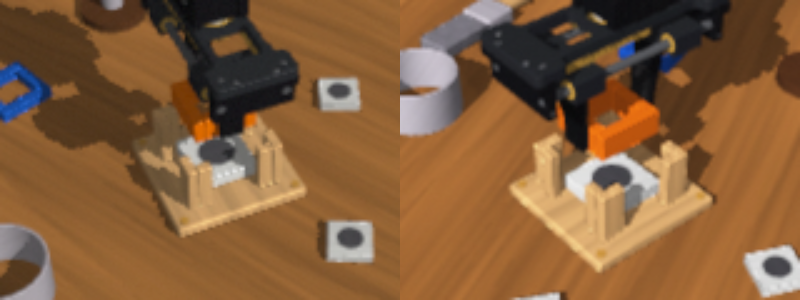

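View pics/w3.png

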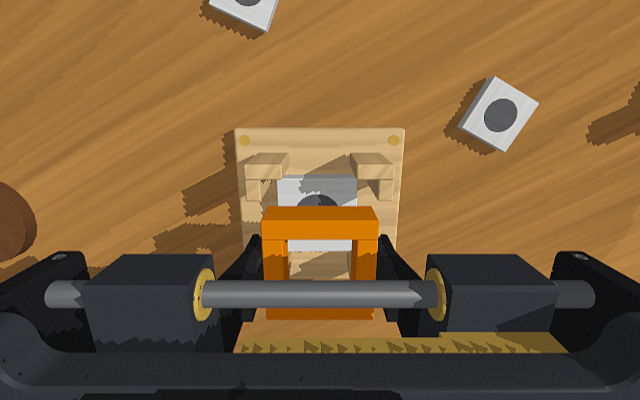

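Pocket is square to the tool and left-right centred (base edge cols 235–405). Checking the other axis.

```bash
python3 - <<'E'
from h import *
s=manip.sense();Rm=R.from_quat(s["tcp_rot"]).as_matrix()
for u,v,z in [(235,129,12),(405,128,12),(246,153,60),(394,153,60),(288,153,60),(350,153,60),(320,193,26)]:
    print(u,v,(Rm.T@(ray("wrist",u,v,z,s)-s["eef_pos"])).round(1))
E
```

```text
235 129 [ 65.4 -62.5 140. ]
405 128 [ 66.   64.6 140.2]
246 153 [ 55.1 -44.   92.1]
394 153 [55.  46.  92.1]
288 153 [ 55.  -18.5  92.1]
350 153 [55.  19.2 92.1]
320 193 [ 19.6   1.  126.2]
```

The base edge gives an offset of about 1 mm (65.7 mm against 65). I descend gently to just above the die.

>>> step_arm(motion=[[[0.02,0.03,0.5],[0,0,0],55],[[0,0,0.4],[0,0,0],55],[[0,0,0.4],[0,0,0],55],[[0,0,0.1],[0,0,0],55],[[0,0,0],[0,0,0],55]])

```text
time_s: 6.7
eef_pos: [575.1, -45.3, 108.2]
tcp_rot: [0.243, 0.97, -0.0, -0.001]
wrist_force: [0.2, -0.7, 0.2]
finger_gap: 0.686
grip_force: 30.0
```

>>> step_arm(motion=[[[0,0,0.15],[0,0,0],55],[[0,0,0.1],[0,0,0],55],[[0,0,0],[0,0,0],55]])

```text
time_s: 7.0
eef_pos: [575.5, -45.2, 101.5]
tcp_rot: [0.243, 0.97, -0.0, -0.0]
wrist_force: [-1.2, -0.8, -0.6]
finger_gap: 0.688
grip_force: 30.0
```

>>> step_arm(motion=[[[0,0,0.06],[0,0,0],55],[[0,0,0],[0,0,0],55]])

```text
time_s: 7.2
eef_pos: [575.6, -45.2, 99.9]
tcp_rot: [0.243, 0.97, -0.0, 0.0]
wrist_force: [0.1, 0.4, -0.1]
finger_gap: 0.686
grip_force: 30.0
```

>>> step_arm(motion=[[[0,0,0.04],[0,0,0],55],[[0,0,0],[0,0,0],55]])

```text
time_s: 7.4
eef_pos: [575.7, -45.3, 99.5]
tcp_rot: [0.243, 0.97, 0.0, 0.0]
wrist_force: [-2.1, -0.3, 7.5]
finger_gap: 0.689
grip_force: 30.0
```

It seated with 7.5 N of contact. I release, rise and go above the disc.

>>> step_arm(motion=[[[0,0,0],[0,0,0],76],[[0,0,0],[0,0,0],76],[[0,0,0],[0,0,0],76],[[0,0,0],[0,0,0],76],[[0,0,-0.3],[0,0,0],76],[[0,0,-0.8],[0,0,0],76],[[0,0,-1],[0,0,0],76],[[0,0,-1],[0,0,0],76],[[0.2,0.6,-1],[0,0,0],76],[[0.3,0.95,-0.5],[0,0,0],76],[[0.3,0.95,0],[0,0,0],76],[[0.3,0.95,0],[0,0,0],76]])

```text
time_s: 8.6
eef_pos: [595.7, 62.6, 238.4]
tcp_rot: [0.243, 0.97, 0.001, 0.001]
wrist_force: [0.6, 1.6, -1.0]
finger_gap: 0.873
grip_force: 0.0
```

>>> step_arm(motion=[[[0.3,0.95,0],[0,0,0],76],[[0.3,0.95,0],[0,0,0],76],[[0.3,0.95,0],[0,0,0],76],[[0.3,0.95,0],[0,0,0],76],[[0.3,0.95,0],[0,0,0],76],[[0.3,0.95,0],[0,0,0],76],[[0,0,0],[0,0,0],76],[[0,0,0],[0,0,0],76]])

```text
time_s: 9.4
eef_pos: [628.1, 238.5, 236.9]
tcp_rot: [0.242, 0.97, -0.0, 0.0]
wrist_force: [0.9, -1.1, -0.4]
finger_gap: 0.876
grip_force: 0.0
```

```bash
python3 - <<'E'
from h import *
s=manip.sense();print(s["eef_pos"].round(1),s["tcp_rot"].round(3),s["time_s"])
a=save("scene","pics/sc4.png");b=save("side","pics/sd4.png");w=save("wrist","pics/w4.png")
cv2.imwrite("pics/c4.png",np.hstack([cv2.resize(b[120:240,230:390,::-1],(400,300)),cv2.resize(w[...,::-1],(480,300))])[:,:800])
Rm=R.from_quat(s["tcp_rot"]).as_matrix()
h=cv2.cvtColor(w,cv2.COLOR_RGB2HSV);m=cv2.inRange(h,(0,200,90),(4,255,255))
c=max(cv2.findContours(m,0,2)[0],key=cv2.contourArea);print(cv2.boundingRect(c))
# knob top face brighter: report projected knob model points for check
x,y,ww,hh=cv2.boundingRect(c); q=cv2.moments(c);u,v=q["m10"]/q["m00"],q["m01"]/q["m00"]
p=ray("wrist",u,v,36,s);print("knob",p.round(1),"tool",(Rm.T@(p-s["eef_pos"])).round(1))
for z in(12,52):print(z,proj("wrist",[p[0],p[1],z],s).round(1))
for n,im in(("scene",a),("side",b)):
    m=cv2.inRange(cv2.cvtColor(im,cv2.COLOR_RGB2HSV),(6,215,110),(16,255,255))
    if n=="scene": m[:150]=0;m[260:]=0;m[:,:250]=0;m[:,370:]=0
    else: m[:150]=0;m[230:]=0;m[:,:265]=0;m[:,370:]=0
    ys,xs=np.nonzero(m)
    if len(xs): print(n,len(xs),ray(n,xs.mean(),ys.mean(),42).round(1))
E
```

```text
[628.1 238.5 236.9] [ 0.242  0.97  -0.     0.   ] 9.4
(315, 172, 23, 30)
knob [628.2 246.4  36. ] tool [  3.6   7.1 200.9]
12 [325.5 181.1]
52 [326.3 191.5]
scene 463 [576.5 -44.9  42. ]
side 546 [578.6 -49.5  42. ]
```

View pics/c4.png

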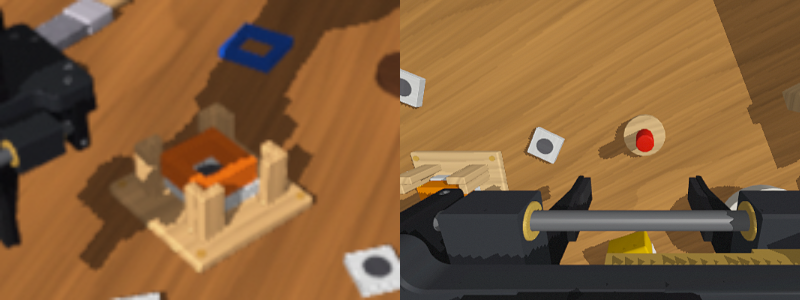

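The crop shows the orange spacer flat and square between the guides. In the wrist view the red-knob disc is at about (325,185). The tool offset is (3.6, 7.1) mm. I descend onto the knob.

>>> step_arm(motion=[[[0.12,0.23,0.5],[0,0,0],76],[[0,0,1],[0,0,0],76],[[0,0,1],[0,0,0],76],[[0,0,1],[0,0,0],76],[[0,0,0.8],[0,0,0],76],[[0,0,0.5],[0,0,0],76],[[0,0,0.2],[0,0,0],76],[[0,0,0],[0,0,0],76],[[0,0,0],[0,0,0],76]])

```text
time_s: 10.45
eef_pos: [629.0, 245.9, 87.9]
tcp_rot: [0.243, 0.97, 0.001, 0.001]
wrist_force: [0.7, 0.6, 0.3]
finger_gap: 0.874
grip_force: 0.0
```

>>> step_arm(motion=[[[0,0,0],[0,0,0],60],[[0,0,0],[0,0,0],45],[[0,0,0],[0,0,0],35],[[0,0,0],[0,0,0],28],[[0,0,0],[0,0,0],20],[[0,0,0],[0,0,0],20],[[0,0,0],[0,0,0],20],[[0,0,0],[0,0,0],20]])

```text
time_s: 11.25
eef_pos: [628.3, 245.6, 86.7]
tcp_rot: [0.243, 0.97, -0.0, -0.0]
wrist_force: [-0.3, -0.6, -0.4]
finger_gap: 0.267
grip_force: 30.1
```

```bash
python3 - <<'E'
from h import *
s=manip.sense();w=save("wrist","pics/w5.png")
Rm=R.from_quat(s["tcp_rot"]).as_matrix();h=cv2.cvtColor(w,cv2.COLOR_RGB2HSV);m=cv2.inRange(h,(0,200,90),(4,255,255))
c=max(cv2.findContours(m,0,2)[0],key=cv2.contourArea);print(cv2.boundingRect(c),s["finger_gap"],s["grip_force"])
t=s["eef_pos"];print("expected knob centre top/base",[proj("wrist",t+Rm@np.array([x,0,z]),s).round(0) for x,z in((-12,35),(12,35),(12,75))])
d=cv2.inRange(h,(10,60,150),(25,150,255));d[:,:200]=0;d[:,440:]=0;d[300:]=0
ys,xs=np.nonzero(d);print(len(xs),[proj("wrist",t+Rm@np.array([x,y,75]),s).round(0) for x,y in((30,0),(0,-30),(0,30))])
cv2.imwrite("pics/c5.png",w[100:,120:520,::-1])
E
```

```text
(296, 235, 47, 45) 0.2667681275045782 30.065659802421578
expected knob centre top/base [array([318., 306.]), array([318., 263.]), array([318., 229.])]
2831 [array([318., 201.]), array([269., 248.]), array([368., 248.])]
```

View pics/c5.png

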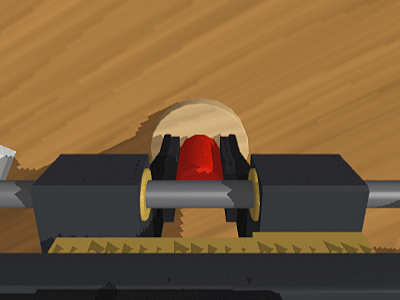

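The crop shows the knob between the pads, centred to about 2 mm, at 30 N. I lift and carry it to the pocket.

>>> step_arm(motion=[[[0,0,-0.3],[0,0,0],20],[[0,0,-0.8],[0,0,0],20],[[0,0,-1],[0,0,0],20],[[-0.15,-0.47,-1],[0,0,0],20],[[-0.3,-0.94,-0.5],[0,0,0],20],[[-0.3,-0.94,-0.2],[0,0,0],20],[[-0.3,-0.94,0],[0,0,0],20],[[-0.3,-0.94,0],[0,0,0],20],[[-0.3,-0.94,0],[0,0,0],20],[[-0.3,-0.94,0],[0,0,0],20],[[-0.3,-0.94,0],[0,0,0],20],[[-0.3,-0.94,0],[0,0,0],20]])

```text
time_s: 12.5
eef_pos: [582.5, -2.9, 201.5]
tcp_rot: [0.243, 0.97, 0.0, 0.0]
wrist_force: [0.2, -0.9, -1.6]
finger_gap: 0.263
grip_force: 30.0
```

>>> step_arm(motion=[[[-0.3,-0.94,0],[0,0,0],20],[[-0.15,-0.45,0],[0,0,0],20],[[0,0,0],[0,0,0],20],[[0,0,0],[0,0,0],20]])

```text
time_s: 12.9
eef_pos: [575.4, -43.7, 201.0]
tcp_rot: [0.243, 0.97, 0.0, 0.0]
wrist_force: [0.7, -0.0, -1.2]
finger_gap: 0.263
grip_force: 30.0
```

>>> step_arm(motion=[[[-0.02,-0.04,0.4],[0,0,0],20],[[0,0,0.6],[0,0,0],20],[[0,0,0.5],[0,0,0],20],[[0,0,0.3],[0,0,0],20],[[0,0,0.15],[0,0,0],20],[[0,0,0.07],[0,0,0],20],[[0,0,0],[0,0,0],20]])

```text
time_s: 13.6
eef_pos: [575.2, -46.2, 140.3]
tcp_rot: [0.243, 0.97, 0.0, 0.0]
wrist_force: [-0.3, -0.3, -0.6]
finger_gap: 0.269
grip_force: 30.0
```

>>> step_arm(motion=[[[0,0,0.05],[0,0,0],20],[[0,0,0],[0,0,0],20]])

```text
time_s: 13.8
eef_pos: [575.2, -46.3, 139.0]
tcp_rot: [0.243, 0.97, 0.0, 0.0]
wrist_force: [0.2, -0.5, -0.9]
finger_gap: 0.266
grip_force: 30.0
```

>>> step_arm(motion=[[[0,0,0.05],[0,0,0],20],[[0,0,0],[0,0,0],20]])

```text
time_s: 14.0
eef_pos: [575.0, -46.2, 137.2]
tcp_rot: [0.243, 0.97, 0.0, 0.0]
wrist_force: [0.3, -0.6, -0.6]
finger_gap: 0.264
grip_force: 30.0
```

>>> step_arm(motion=[[[0,0,0.03],[0,0,0],20],[[0,0,0],[0,0,0],20]])

```text
time_s: 14.2
eef_pos: [575.1, -46.3, 136.6]
tcp_rot: [0.243, 0.97, 0.0, 0.0]
wrist_force: [-1.5, 0.4, 3.0]
finger_gap: 0.27
grip_force: 30.0
```

It made contact at the expected height. I release, rise straight up and move clear.

>>> step_arm(motion=[[[0,0,0],[0,0,0],28],[[0,0,0],[0,0,0],40],[[0,0,0],[0,0,0],50],[[0,0,0],[0,0,0],50],[[0,0,-0.3],[0,0,0],50],[[0,0,-0.8],[0,0,0],50],[[0,0,-1],[0,0,0],50],[[0,0,-1],[0,0,0],50],[[0,0.9,-0.5],[0,0,0],50],[[0,0.9,0],[0,0,0],50],[[0,0.9,0],[0,0,0],50],[[0,0.9,0],[0,0,0],50]])

```text
time_s: 15.4
eef_pos: [626.4, 50.0, 245.3]
tcp_rot: [0.243, 0.97, 0.0, 0.0]
wrist_force: [1.0, -0.2, -0.0]
finger_gap: 0.573
grip_force: 0.0
```

>>> step_arm(motion=[[[0,0.9,0],[0,0,0],50],[[0,0.9,0],[0,0,0],50],[[0,0.6,0],[0,0,0],50],[[0,0,0],[0,0,0],50],[[0,0,0],[0,0,0],50]])

```text
time_s: 15.9
eef_pos: [659.8, 112.1, 244.5]
tcp_rot: [0.243, 0.97, -0.0, 0.0]
wrist_force: [0.1, -0.8, 0.7]
finger_gap: 0.573
grip_force: 0.0
```

```bash
python3 - <<'E'
from h import *
a=save("scene","pics/sc6.png");b=save("side","pics/sd6.png")
cv2.imwrite("pics/c6.png",np.hstack([cv2.resize(a[150:270,210:370,::-1],(400,300)),cv2.resize(b[120:240,230:390,::-1],(400,300))]))
for n,im,w in(("scene",a,(210,370)),("side",b,(230,390))):
    m=cv2.inRange(cv2.cvtColor(im,cv2.COLOR_RGB2HSV),(0,200,80),(4,255,255));m[:130]=0;m[260:]=0;m[:,:w[0]]=0;m[:,w[1]:]=0
    ys,xs=np.nonzero(m);print(n,len(xs),ray(n,xs.mean(),ys.mean(),82).round(1),(xs.mean(),ys.mean()))
E
```

```text
scene 148 [576.4 -47.3  82. ] (np.float64(295.02702702702703), np.float64(193.17567567567568))
side 199 [578.3 -49.5  82. ] (np.float64(313.29145728643215), np.float64(169.76884422110552))
```

View pics/c6.png

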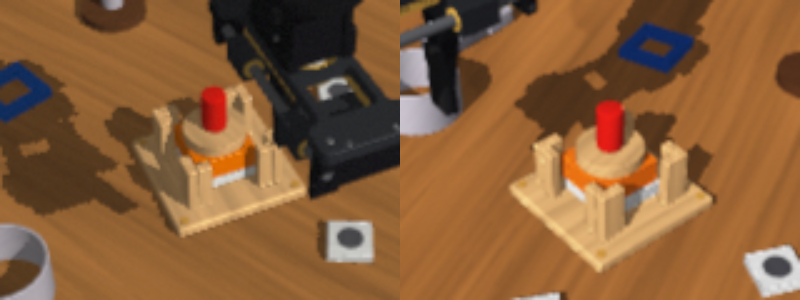

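Both views show the die, spacer and disc stacked flat in the pocket, knob up (scene knob at (295,193)), with the arm clear. I hand it in.

```bash
python3 -c "
from workcell import manip
print(manip.hand_in())"
```

```text
the job is handed in; nothing more can be done
None
```

I handed the job in at about 16 s of the 61 s allowed: the orange spacer sits flat and square on the die plate with the red-knob disc on top, knob up, the arm clear, all as seen in the last two camera views; the hand-in gave no verdict.

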